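Load the yellow tint cartridge and dispense a shot of yellow

TASK

At the paint counter's tint station, press the yellow cartridge straight down until it sits fully home and both orange snap hooks have clicked over its foot. Then tilt the spring-centred joystick well over towards the yellow dot on its panel, towards no other colour, hold it there for at least a second, and let go so that it springs back upright. Keep the stick away from yellow until the cartridge is home, and leave the sample jar, brush and putty knife where they lie.

Things in the scene. Friction and masses are not known exactly. Their poses are not given: they have to be found in the camera images.
- console: grey joystick console fixed to the counter, 170 x 170 mm, 50 mm high; origin under its centre, z up. The four colour dots lie on its top 60 mm from its centre, one on each of its +x, +y, -x and -y axes; which colour lies where differs from run to run
- stick_rest (a point): where the centre of the joystick's knob stands when the stick is upright: over the console's centre, 125 mm above the counter
- knob (a point): centre of the joystick's black knob, an upright cylinder 26 mm across and 32 mm tall (109 to 141 mm above the counter when upright) on a 10 mm rod. The stick pivots at the centre of the console's top, 75 mm below this point, tilts any way against a centring spring (about 3.5 N at the knob for full tilt) and meets its stop at 0.42 rad (knob 30 mm off centre); let go, it springs upright
- dot_yellow: yellow dot, a disc 26 mm across and 3 mm thick on the console's top; origin under its centre, 50 mm above the counter
- dot_red: red dot, a disc 26 mm across and 3 mm thick on the console's top; origin under its centre, 50 mm above the counter
- dot_blue: blue dot, a disc 26 mm across and 3 mm thick on the console's top; origin under its centre, 50 mm above the counter
- dot_green: green dot, a disc 26 mm across and 3 mm thick on the console's top; origin under its centre, 50 mm above the counter
- cradle: cartridge cradle fixed to the counter, grey, 100 x 120 mm, 84 mm high at its two U-shaped end guides (at its +x and -x ends), which keep the cartridge upright as it slides down with about 1 mm play, with a short steel spout on its -x side; the seat for the cartridge is 30 mm above the counter; origin under its centre, z up
- cap_top (a point): centre of the top of the cartridge's flat white press cap (36 mm across). The loose cartridge is 66 mm tall: yellow block 60 x 46 x 60 mm, white foot 40 x 72 x 8 mm that sticks out on its +y and -y sides, 6 mm cap. It starts with its foot resting on the hooks' slopes, this point about 115 mm above the counter; fully home it is at 96 mm. Pressing home takes about 8 to 18 N at the cap's middle
- hook_left (a joint): orange snap hook on the cradle's +y side: angle in rad, 0 = upright (clicked over the foot when the cartridge is down), growing as it is bent outwards, about 0.08 as the foot passes
- hook_right (a joint): orange snap hook on the cradle's -y side, the same
- sample_jar: small sealed sample jar, 34 mm wide, 55 mm tall, red cap, standing between or near the two devices; origin under its centre
- brush: paint brush lying flat, 170 mm long, 36 mm wide, 15 mm high; origin under its middle
- putty_knife: putty knife lying flat, 190 mm long, on the robot's side of the devices; origin under its middle
Mind the look-alikes: they are no part of the job. Leave any purple look-alike of the console alone. Of the things that look like the part that bears cap_top, the larger one is meant.

How it is judged:
On the way, in this order (a step that is already met when the one before it is completed fails the run):
1. the cartridge is pressed home and both hooks have clicked over its foot (z of cap_top in the frame of cradle below 0.099 m and angle between cap_top's own z axis and vertical below 0.06 rad and value of joint each of hook_left, hook_right below 0.035 rad), for 0.3 s.
2. the joystick is held tilted towards the yellow dot: knob moved at least 20 mm that way, and at least 50 mm from every other dot's centre (seen from above) (horizontal distance between knob and dot_yellow below 0.04 m and horizontal distance between knob and dot_red above 0.05 m and horizontal distance between knob and dot_blue above 0.05 m and horizontal distance between knob and dot_green above 0.05 m), for 0.9 s.
At the end, for the whole second after the job is handed in: the cartridge is home (cap top less than 3 mm above its seated height, upright within 0.06 rad), both hooks stand upright over its foot (within 0.035 rad), and the joystick is back upright (knob within 6 mm of its rest point) (all of step 1 and horizontal distance between knob and stick_rest below 0.006 m); the robot touches nothing.
It fails at once if the joystick is tilted to yellow before the cartridge is home (horizontal distance between knob and dot_yellow below 0.04 m and z of cap_top in the frame of cradle above 0.101 m).
It fails at once if the joystick is tilted to another colour (knob within 40 mm of its centre, seen from above) (horizontal distance between knob and dot_red below 0.04 m or horizontal distance between knob and dot_blue below 0.04 m or horizontal distance between knob and dot_green below 0.04 m).
It fails at once if the sample jar, brush or putty knife is moved by more than 30 mm (distance of any of sample_jar, brush, putty_knife from where it was at the start of the episode above 0.03 m).
It also fails if it takes over 45 s, if anything falls off the work surface, if the arm or the gripper's body presses on something with over 40 N, if the wrist force passes 120 N, or if a joint passes its speed limit or range.

ROBOT

A 6-joint arm with a two-finger parallel gripper is mounted at the origin on the work surface. World frame = base frame: x ahead of the robot, y to its left, z up, the work surface at z = 0. Lengths are in m, angles in rad, forces in N, time in s.
With the tool pointing down it reaches from about 0.4 to 0.825 m from the base axis. Payload 7 kg.
Tool frame: the origin (TCP) lies between the finger pads; the fingertips stand 25 mm ahead of it and the grasp point (between the pads) lies 6 mm ahead of it (arm.tip_extent is the z of the fingertips in the tool frame, in m); z points along the fingers, x is the direction in which the jaws open and shut, and the axes are right-handed (so a half turn about z gives the same grasp; the last joint's range is limited). The gripper opens to 88 mm and grips with 3 to 60 N. Pads are 19 mm wide; open, the fingers measure 130 mm over their backs; the gripper's body (78 mm by 193 mm) begins 47 mm behind the grasp point.
Start: joints at [1.528, 0.359, 0.012, 0, -1.224, -0.288], TCP at [0.219, 0.638, 0.252] pointing down, gripper open.
Joint ranges: [-3.07, 3.07], [-1.43, 2.12], [-1.02, 1.25], [-3.03, 1.67], [-3.05, -0], [-3.03, 3.03]. Speed limits (rad/s): [2.39, 2.39, 3.01, 3.14, 3.14, 3.14].

INTERFACE

Orientations are given as [roll, pitch, yaw] about the fixed x, y, z axes, in that order (R = Rz(yaw) Ry(pitch) Rx(roll)).
In Python, from station import monitor, grab_frame, job_done, arm gives the robot as it stands.
- The arm moves only by the shell command python3 -m jog 'ROWS' [FORCE]. ROWS is JSON, a list that holds one entry, the list of rows, each a list of 7 numbers: the shift along the world's x, y, z in m, then the turn, a rotation vector about the world's x, y, z in rad, then the opening, from 0 (shut) to 1 (fully open). In form: [[[dx, dy, dz, ax, ay, az, claw], ...]]. A call has 1 to 20 rows; each row shifts and turns the commanded pose from where the row before left it; what a row does not reach is not made up. A row lasts 1/8 s, in which the tool goes at most 62.5 mm and 10.7 degrees, less where a joint would pass 70% of its speed; a pose out of reach is approached as far as the arm can. A call is refused whole if a number of a shift passes 0.0625 or a number of a turn 0.188, either way. A call with a gripper value outside its range is refused whole. The fingers move at their own pace and stop on an object; FORCE is the grip in N (left out, the last holds). Time passes only in rows, so rows that do not move let the fingers close. It gives the time, the measured TCP pose, the force and the opening at its end, in the units of the state.
- monitor.get_state(): the state, without advancing time (a new reading comes with each control period).
- grab_frame(name): name is "side" or "top" or "wrist"; returns a dict with "pixels" (480x640x3 uint8, red, green, blue), "K" (3x3 intrinsics, pixels), "view" (4x4, takes a point from world to camera coordinates); the wrist camera has in their place "hand_eye" (4x4, takes a point from camera to tool coordinates, whose origin is the TCP and whose axes are the tool frame's). Camera axes: x right, y down, z forward; pixel columns grow to the right and rows downward; lengths in m; the calibration is good to about 2 mm. A picture is of the moment at which its call begins: read the wrist's pose just before it. There is no depth.
- job_done(): hands the job in, once; it reports no verdict.
The state is a dict: "t": time; "q": joint angles; "qd": joint speeds; "joint_efforts": joint torques, N m; "eef_pos": TCP position; "ee_rot": TCP orientation; "force": force on the tool from outside, world axes, zero at the start; "moment": the same for the moment, N m; "width": finger opening in m.
Only numpy, scipy, OpenCV 4.12 (cv2) and the standard library are available. Lean on these libraries where they do the work, as an engineer would, in place of code of your own. Each camera call takes 0.05 s, during which the arm holds its last target.

## Working session

There is one attempt and no reset: what is moved stays moved. The work goes in short steps, Python scripts to look and compute and a shell command to move; the robot and the scene stay as the last step left them, time stands still between calls to the robot, and variables do not carry over. Pictures are saved under pics/ and viewed, and the job is handed in when it is done.

```bash
mkdir -p pics; ls; cat > h.py <<'E'
import numpy as np, cv2, json
from station import monitor, grab_frame, job_done, arm
def save(n,f): 
    fr=grab_frame(n); cv2.imwrite(f'pics/{f}.png',fr['pixels'][:,:,::-1]); np.savez(f'pics/{f}.npz',**{k:v for k,v in fr.items() if k in('pixels','K','view','hand_eye')}); return fr
def ray(fr,u,v,z):
    K=np.array(fr['K']);V=np.array(fr['view'])
    d=V[:3,:3].T@np.linalg.solve(K,[u,v,1.]);c=-V[:3,:3].T@V[:3,3]
    return c+d*(z-c[2])/d[2]
def proj(fr,p):
    V=np.array(fr['view']);q=V[:3,:3]@np.array(p)+V[:3,3];q=np.array(fr['K'])@q;return q[:2]/q[2]
E
python3 - <<'E'
from h import *
s=monitor.get_state();print(s)
print(arm.tip_extent)
save('top','top0');save('side','side0')
E
```

```text
pics
{'t': 0.0, 'q': array([ 1.52811914e+00,  3.59380293e-01,  1.10692768e-02, -3.84008427e-04,
       -1.22413461e+00, -2.88114223e-01]), 'qd': array([ 0.00030111,  0.00162845,  0.00022909, -0.00074015, -0.00231846,
        0.00081923]), 'joint_efforts': array([ 9.17509860e-04, -5.82721531e+01,  2.93050039e+01,  6.99746042e+00,
        6.99714728e-03, -1.45507329e-04]), 'eef_pos': array([0.21909032, 0.63796645, 0.25062537]), 'ee_rot': array([-3.14147008e+00, -1.68390418e-03, -1.90171861e+00]), 'force': array([ 0.70948164, -0.2497195 , -0.61595675]), 'moment': array([-0.04096846, -0.04665172,  0.02981594]), 'width': 0.08778746034606158}
0.025
```

View pics/top0.png

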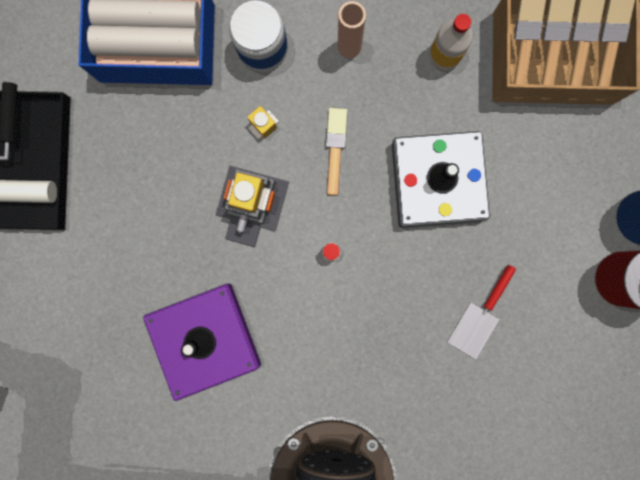

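View pics/side0.png

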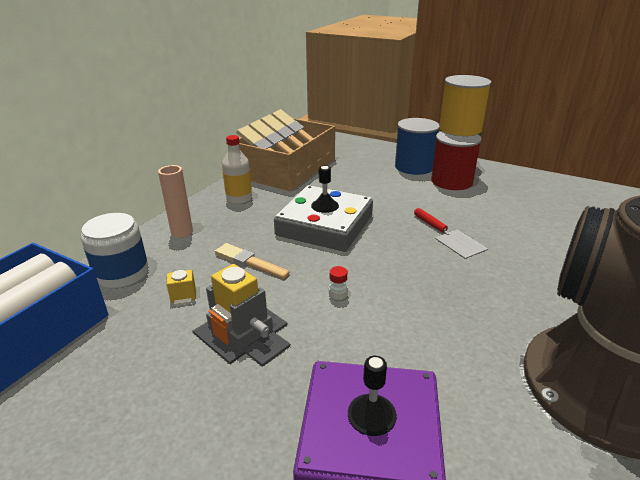

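Top view: the yellow blocks are at (245,190), large and standing in the cradle with hooks, and at (262,122), small and loose. The larger one is the one meant. The consoles are white-grey with four dots at (442,178), the real one, and a purple look-alike at (200,342). I'll confirm in a crop and measure.

```bash
python3 - <<'E'
from h import *
t=dict(np.load('pics/top0.npz'));s=dict(np.load('pics/side0.npz'))
im=t['pixels'][:,:,::-1];si=s['pixels'][:,:,::-1]
a=cv2.resize(im[100:260,200:300],None,fx=4,fy=4,interpolation=cv2.INTER_CUBIC)[:600]
b=cv2.resize(im[110:250,380:500],None,fx=3,fy=3,interpolation=cv2.INTER_CUBIC)
c=np.zeros((600,800,3),np.uint8);c[:600,:400]=a;c[:420,420:780]=b;cv2.imwrite('pics/crop0.png',c)
cv2.imwrite('pics/crop1.png',cv2.resize(si[255:365,150:300],None,fx=5,fy=5,interpolation=cv2.INTER_CUBIC))
def blobs(fr,lo,hi,roi):
    h=cv2.cvtColor(fr['pixels'],cv2.COLOR_RGB2HSV);m=cv2.inRange(h,lo,hi);k=np.zeros_like(m);x0,y0,x1,y1=roi;k[y0:y1,x0:x1]=m[y0:y1,x0:x1]
    n,_,st,ce=cv2.connectedComponentsWithStats(k)
    return [(st[i,4],ce[i].round(1)) for i in range(1,n) if st[i,4]>15]
R=(390,125,495,230)
D={}
for n,lo,hi in [('yellow',(18,100,120),(35,255,255)),('red',(0,120,120),(8,255,255)),('blue',(100,120,100),(125,255,255)),('green',(45,100,80),(90,255,255))]:
    bl=blobs(t,lo,hi,R);print(n,bl)
    if bl: D[n]=ray(t,*max(bl,key=lambda x:x[0])[1],0.053);print(D[n].round(4))
print('centres',((D['yellow']+D['green'])/2).round(4),((D['red']+D['blue'])/2).round(4))
print('cap top white',blobs(t,(0,0,200),(180,50,255),(225,170,265,210)))
print('cap side',blobs(s,(0,0,200),(180,50,255),(215,262,250,286)))
print('cam',(-t['view'][:3,:3].T@t['view'][:3,3]).round(3))
for n,p in D.items(): print(n,proj(s,p).round(1))
E
```

```text
yellow [(np.int32(121), array([445. , 209.1]))]
[ 0.5223 -0.199   0.053 ]
red [(np.int32(113), array([410.3, 179.7]))]
[ 0.576  -0.1335  0.053 ]
blue [(np.int32(114), array([473.9, 174.7]))]
[ 0.5879 -0.2523  0.053 ]
green [(np.int32(109), array([439.3, 145.6]))]
[ 0.6413 -0.1869  0.053 ]
centres [ 0.5818 -0.1929  0.053 ] [ 0.582  -0.1929  0.053 ]
cap top white [(np.int32(303), array([243.6, 190.5])), (np.int32(71), array([262.3, 201. ]))]
cap side [(np.int32(239), array([232.9, 273.1]))]
cam [0.412 0.01  1.151]
yellow [349. 209.]
red [312.1 216.3]
blue [334.  192.4]
green [299.1 198.8]
```

```bash
python3 -m jog 2>&1 | head -20
```

```text
invalid input
```

View pics/crop0.png

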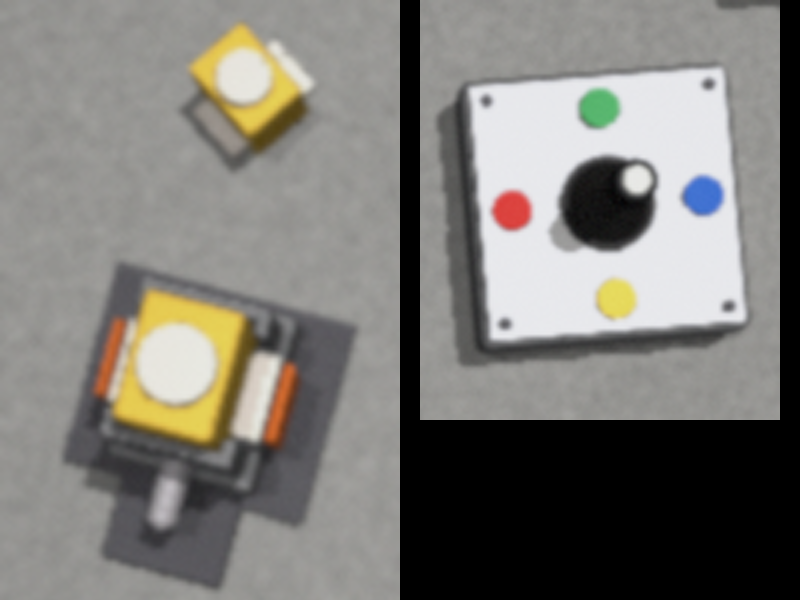

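View pics/crop1.png

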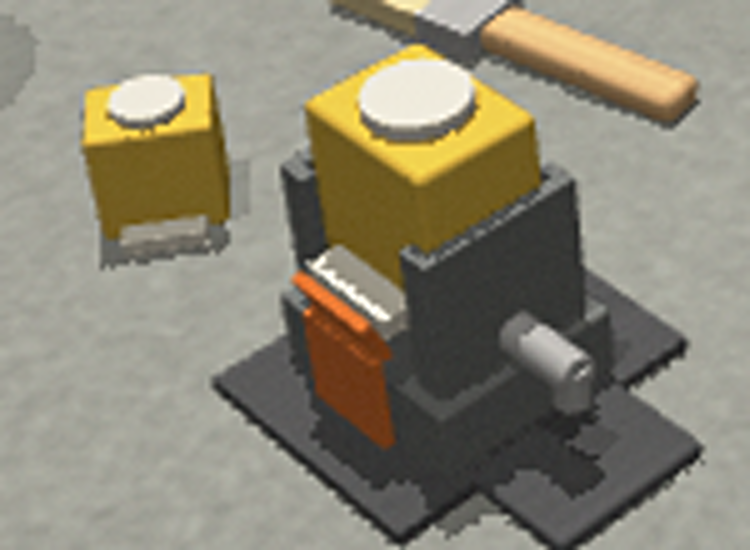

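The crops show the larger cartridge seated on the hook slopes in the cradle, with its cap at (243,190). The loose, smaller block is the decoy. The console has yellow at the bottom (445,209), red left, blue right and green top. Next I work out the cap position and the moves.

```bash
python3 - <<'E'
from h import *
t=dict(np.load('pics/top0.npz'));s=dict(np.load('pics/side0.npz'))
def P(fr): return np.array(fr['K'])@np.array(fr['view'])[:3]
for zt in (.112,.115): print(ray(t,243.6,190.5,zt).round(4), ray(s,232.9,273.1,zt).round(4))
X=cv2.triangulatePoints(P(t),P(s),np.array([[243.6],[190.5]]),np.array([[232.9],[273.1]]));print((X[:3]/X[3]).ravel().round(4))
# knob cap (white top) both views
print(ray(t,452,170,.141))
st=monitor.get_state();print(st['eef_pos'])
E
```

```text
[0.5416 0.1672 0.112 ] [0.5402 0.1648 0.112 ]
[0.5413 0.1667 0.115 ] [0.5373 0.1679 0.115 ]
[0.5407 0.1664 0.1131]
[ 0.58112646 -0.19345878  0.141     ]
[0.21912611 0.63799567 0.25069676]
```

```bash
python3 -m jog '[[[0.027,-0.039,0,0,0,0,0],[0.027,-0.039,0,0,0,0,0],[0.027,-0.039,0,0,0,0,0],[0.027,-0.039,0,0,0,0,0],[0.027,-0.039,0,0,0,0,0],[0.027,-0.039,0,0,0,0,0],[0.027,-0.039,0,0,0,0,0],[0.027,-0.039,0,0,0,0,0],[0.027,-0.039,0,0,0,0,0],[0.027,-0.039,0,0,0,0,0],[0.027,-0.04,0,0,0,0,0],[0.025,-0.0415,0,0,0,0,0],[0,0,-0.03,0,0,0,0],[0,0,-0.03,0,0,0,0],[0,0,0,0,0,0,0]]]' 20; python3 - <<'E'
from h import *
s=monitor.get_state();print(s['eef_pos'].round(4),s['ee_rot'].round(3),s['force'].round(2),s['width'],s['q'].round(2))
w=save('wrist','w1');save('top','t1')
print(w['hand_eye'].round(3))
E
```

```text
t: 1.98
eef_pos: [0.5398, 0.1658, 0.1892]
ee_rot: [3.138, -0.004, -1.902]
force: [-0.2, -0.3, 1.2]
width: 0.0006
[0.5398 0.1658 0.1892] [ 3.138 -0.004 -1.902] [-0.25 -0.32  1.25] 0.0006138829555958889 [ 0.64  0.23 -0.32 -0.   -1.03  0.6 ]
[[ 1.     0.    -0.001  0.   ]
 [-0.     0.97   0.244 -0.065]
 [ 0.001 -0.244  0.97  -0.133]
 [ 0.     0.     0.     1.   ]]
```

View pics/w1.png

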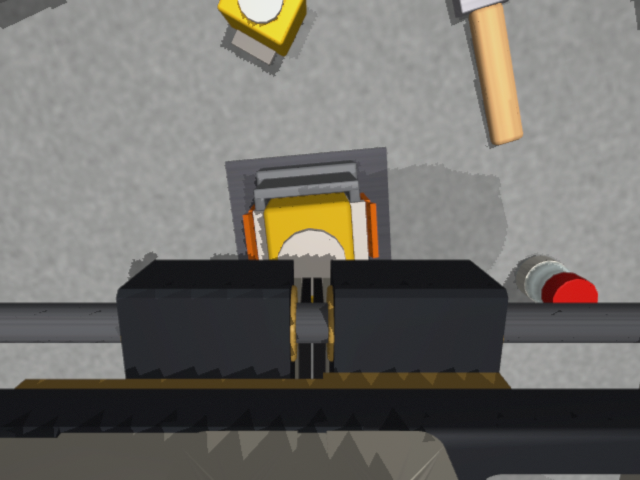

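The wrist view has the cap centred under the closed fingers (cap spans u 277–347, fingers at u≈312). The foot and both orange hooks are visible beside it, so I descend.

```bash
python3 -m jog '[[[0.001,0.0005,-0.02,0,0,0,0],[0,0,-0.015,0,0,0,0],[0,0,-0.008,0,0,0,0],[0,0,-0.004,0,0,0,0],[0,0,-0.003,0,0,0,0],[0,0,0,0,0,0,0]]]'
```

```text
t: 2.82
eef_pos: [0.5423, 0.1674, 0.1417]
ee_rot: [-3.141, 0.0, -1.902]
force: [-0.7, -0.4, 0.6]
width: 0.0003
```

```bash
python3 -m jog '[[[-0.001,-0.001,-0.003,0,0,0,0],[0,0,-0.002,0,0,0,0],[0,0,-0.002,0,0,0,0],[0,0,-0.002,0,0,0,0],[0,0,0,0,0,0,0]]]'; python3 - <<'E'
from h import *
save('side','s2')
E
python3 -m jog '[[[0,0,-0.003,0,0,0,0],[0,0,-0.002,0,0,0,0],[0,0,-0.002,0,0,0,0],[0,0,0,0,0,0,0]]]'
```

```text
t: 3.45
eef_pos: [0.5414, 0.1662, 0.1329]
ee_rot: [-3.141, -0.0, -1.901]
force: [0.7, -1.5, 4.9]
width: 0.0006
t: 4.0
eef_pos: [0.541, 0.1663, 0.1251]
ee_rot: [3.141, -0.001, -1.902]
force: [0.6, 0.3, -0.3]
width: 0.0005
```

```bash
python3 - <<'E'
from h import *
t=np.load('pics/s2.npz')['pixels'][:,:,::-1]
cv2.imwrite('pics/s2c.png',cv2.resize(t[180:370,150:310],None,fx=3,fy=3,interpolation=cv2.INTER_CUBIC))
E
```

```text
(no output)
```

View pics/s2c.png

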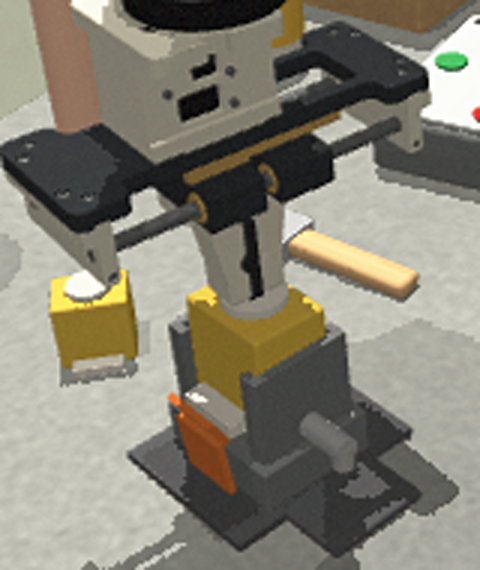

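The picture shows the fingers on the cap with the hook bent outwards. Force has since dropped to about zero at TCP 0.125, so it may have just snapped in. I press on until I get firm contact.

```bash
python3 -m jog '[[[0,0,-0.002,0,0,0,0],[0,0,-0.001,0,0,0,0],[0,0,-0.001,0,0,0,0],[0,0,0,0,0,0,0],[0,0,0,0,0,0,0]]]'; python3 -m jog '[[[0,0,-0.001,0,0,0,0],[0,0,-0.001,0,0,0,0],[0,0,0,0,0,0,0],[0,0,0,0,0,0,0]]]'
```

```text
t: 4.62
eef_pos: [0.5412, 0.1664, 0.1215]
ee_rot: [3.142, -0.0, -1.902]
force: [0.5, 1.1, 0.3]
width: 0.0006
t: 5.12
eef_pos: [0.5414, 0.1664, 0.1213]
ee_rot: [-3.141, 0.001, -1.901]
force: [-4.6, -0.5, 15.0]
width: 0.0007
```

```bash
python3 -m jog '[[[0,0,-0.001,0,0,0,0],[0,0,0,0,0,0,0],[0,0,0,0,0,0,0]]]'; python3 -m jog '[[[0,0,0.01,0,0,0,0],[0,0,0.03,0,0,0,0],[0,0,0.05,0,0,0,0],[0,-0.04,0.02,0,0,0.07,0],[0,-0.06,0,0,0,0.07,0],[0,-0.06,0,0,0,0.07,0],[0,0,0,0,0,0,0]]]'; python3 - <<'E'
from h import *
t=save('side','s3')['pixels'][:,:,::-1]
cv2.imwrite('pics/s3c.png',cv2.resize(t[250:370,170:310],None,fx=5,fy=5,interpolation=cv2.INTER_CUBIC))
t=save('top','t3')['pixels'][:,:,::-1]
cv2.imwrite('pics/t3c.png',cv2.resize(t[140:260,190:310],None,fx=5,fy=5,interpolation=cv2.INTER_CUBIC))
E
```

```text
t: 5.5
eef_pos: [0.5416, 0.1664, 0.1213]
ee_rot: [-3.14, 0.001, -1.901]
force: [-8.2, -1.3, 23.1]
width: 0.0009
t: 6.38
eef_pos: [0.5407, 0.0031, 0.2288]
ee_rot: [3.142, -0.0, -1.695]
force: [1.5, 1.0, -0.4]
width: 0.0005
```

View pics/s3c.png

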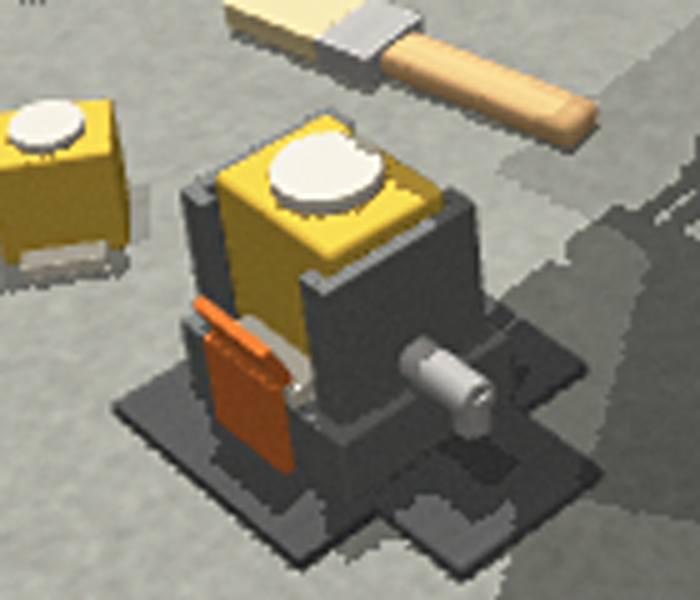

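View pics/t3c.png

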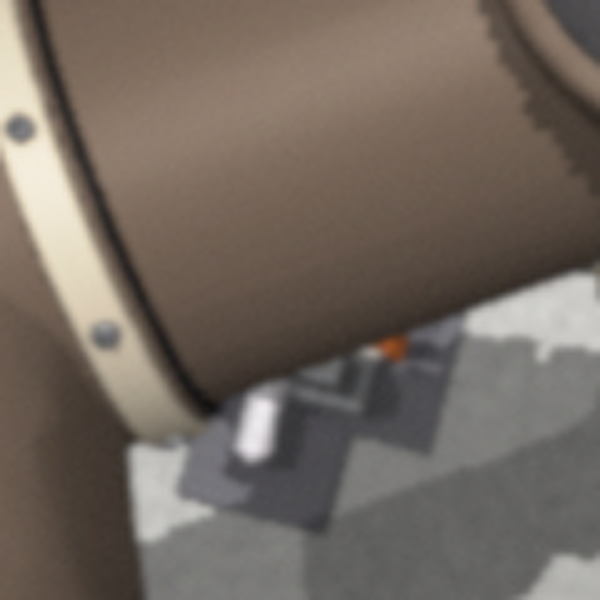

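The hook on the camera side stands upright over the foot, and the block is down flush near the guides. Next I move behind the knob (green side), high up, and check the other hook from above.

```bash
python3 -m jog '[[[0.025,-0.04,0,0,0,0.075,0],[0.025,-0.04,0,0,0,0.075,0],[0.02,-0.04,0,0,0,0.074,0],[0.0113,-0.04,0,0,0,0,0],[0,-0.032,0,0,0,0,0],[0,0,0,0,0,0,0]]]'; python3 - <<'E'
from h import *
t=save('top','t4')['pixels'][:,:,::-1]
c=np.zeros((480,800,3),np.uint8);c[:,:480]=cv2.resize(t[140:260,190:310],None,fx=4,fy=4,interpolation=cv2.INTER_CUBIC)
cv2.imwrite('pics/t4c.png',c);cv2.imwrite('pics/t4.png',t)
save('wrist','w4')
E
```

```text
t: 7.22
eef_pos: [0.6229, -0.1862, 0.2277]
ee_rot: [3.141, 0.0, -1.469]
force: [0.4, 0.2, 0.4]
width: 0.0001
```

View pics/t4c.png

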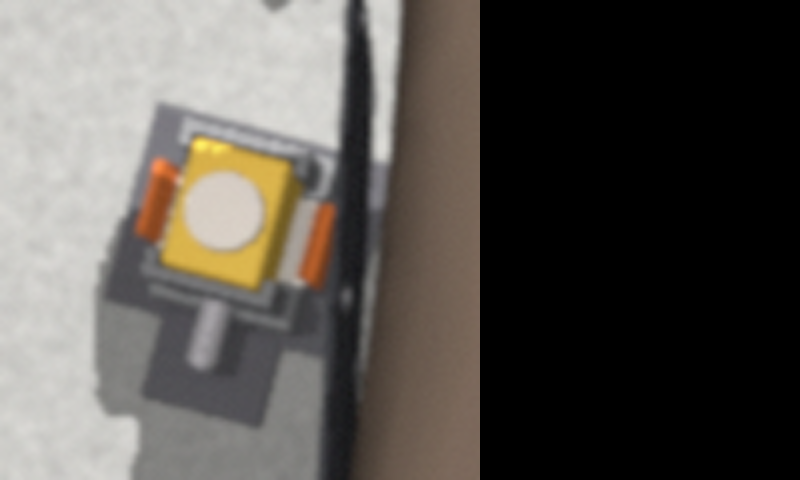

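View pics/w4.png

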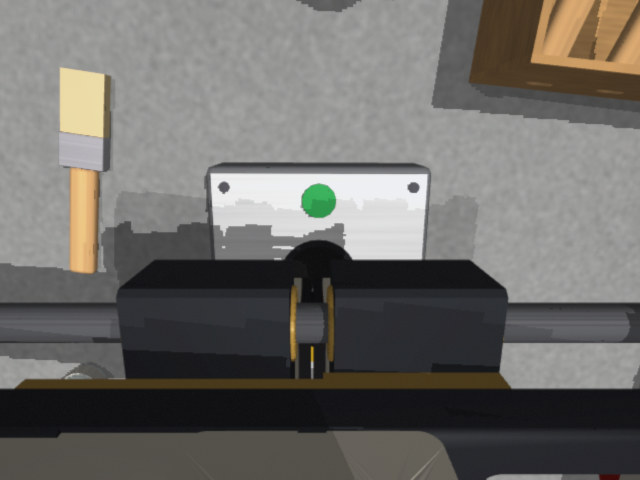

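Top crop: both orange hooks are upright and over the foot, and the cap is centred. The wrist view has the green dot at (318,200), and tool centre u≈312, so the fingers need about 3 mm more in −y. Then I descend behind the knob.

```bash
python3 -m jog '[[[0,-0.002,-0.03,0,0,0,0],[0,-0.001,-0.03,0,0,0,0],[0,0,-0.02,0,0,0,0],[0,0,-0.01,0,0,0,0],[0,0,0,0,0,0,0],[0,0,0,0,0,0,0]]]'; python3 - <<'E'
from h import *
t=save('side','s5')['pixels'][:,:,::-1]
cv2.imwrite('pics/s5c.png',cv2.resize(t[110:260,250:400],None,fx=4,fy=4,interpolation=cv2.INTER_CUBIC))
E
```

```text
t: 8.07
eef_pos: [0.6233, -0.1883, 0.1397]
ee_rot: [-3.14, -0.0, -1.467]
force: [-0.1, -0.4, 1.0]
width: 0.0002
```

View pics/s5c.png

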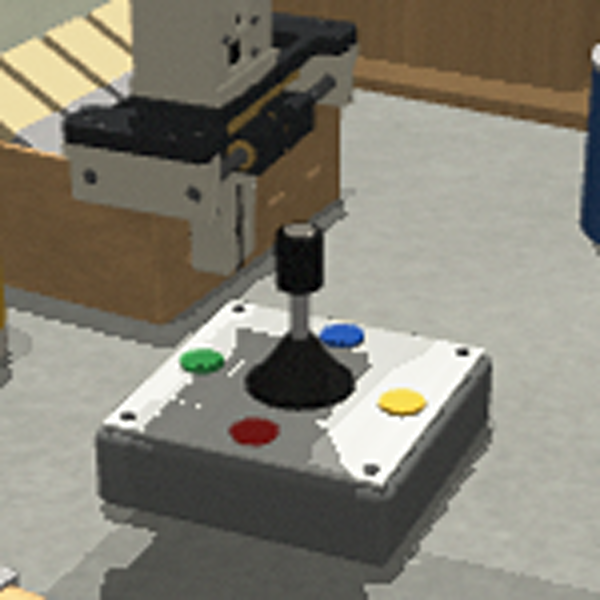

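The finger stands behind the knob on the green side at knob height. I push towards yellow.

```bash
python3 -m jog '[[[-0.01,-0.001,-0.002,0,0,0,0],[-0.008,-0.001,0,0,0,0,0],[-0.006,-0.001,0,0,0,0,0],[-0.006,-0.0005,0,0,0,0,0],[-0.006,-0.0005,0,0,0,0,0],[0,0,0,0,0,0,0]]]'; python3 - <<'E'
from h import *
t=save('side','s6')['pixels'][:,:,::-1]
cv2.imwrite('pics/s6c.png',cv2.resize(t[110:260,250:400],None,fx=4,fy=4,interpolation=cv2.INTER_CUBIC))
E
```

```text
t: 8.88
eef_pos: [0.5867, -0.1927, 0.1371]
ee_rot: [-3.14, -0.0, -1.467]
force: [2.7, 0.3, 2.3]
width: 0.0001
```

View pics/s6c.png

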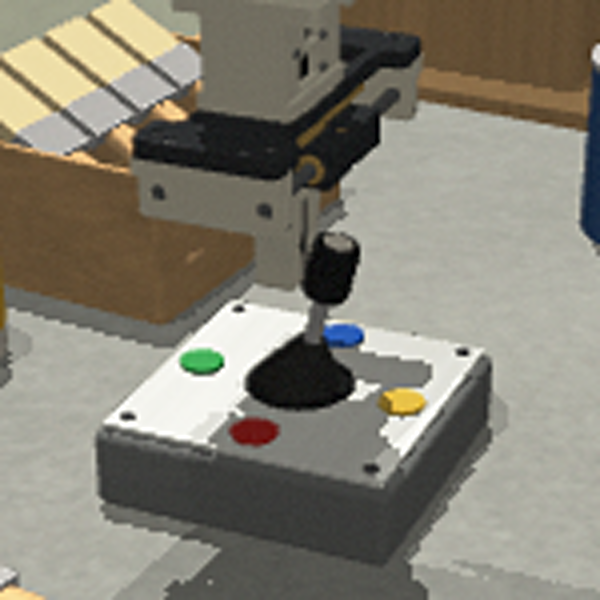

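Tilting cleanly towards yellow. I push on about 9 mm and estimate the tilt from the knob's white top.

```bash
python3 -m jog '[[[-0.004,-0.0005,0,0,0,0,0],[-0.003,0,0,0,0,0,0],[-0.002,-0.0005,0,0,0,0,0],[0,0,0,0,0,0,0]]]'; python3 - <<'E'
from h import *
fr=save('side','s7');t=fr['pixels'][:,:,::-1]
cv2.imwrite('pics/s7c.png',cv2.resize(t[110:260,250:400],None,fx=4,fy=4,interpolation=cv2.INTER_CUBIC))
C=np.array([.582,-.193,.05]);d=np.array([-.995,-.10,0])
for th in (0,.1,.2,.25,.3,.35,.4,.42):
    p=proj(fr,C+d*.091*np.sin(th)+[0,0,.091*np.cos(th)]);print(th,round(75*np.sin(th),1),((p-[250,110])*4).round(0))
E
```

```text
t: 9.43
eef_pos: [0.5775, -0.1936, 0.1364]
ee_rot: [-3.142, 0.0, -1.468]
force: [3.3, 0.6, 0.3]
width: 0.0008
0 0.0 [293. 227.]
0.1 7.5 [309. 231.]
0.2 14.9 [325. 236.]
0.25 18.6 [333. 239.]
0.3 22.2 [341. 243.]
0.35 25.7 [348. 246.]
0.4 29.2 [356. 251.]
0.42 30.6 [359. 253.]
```

View pics/s7c.png

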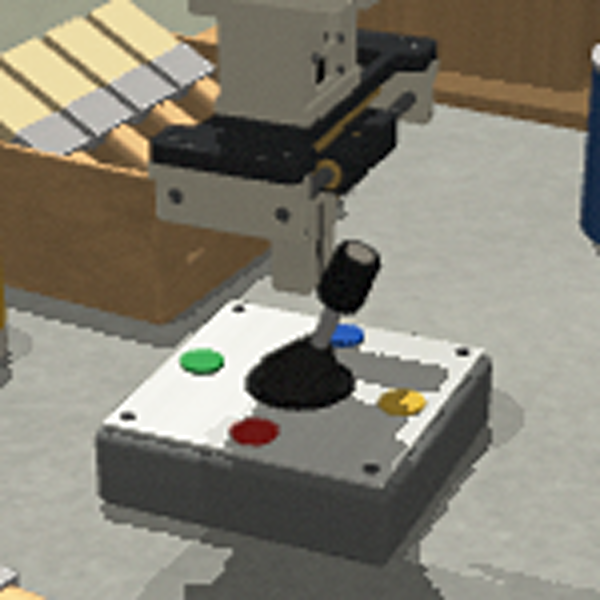

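The knob top is now at crop (362,251), about 0.4 rad, or 28 mm of knob shift. The 3.3 N push, near the 3.5 N for full tilt, agrees. I hold, ease back and retreat.

```bash
python3 -m jog '[[[0,0,0,0,0,0,0],[0,0,0,0,0,0,0],[0,0,0,0,0,0,0],[0,0,0,0,0,0,0],[0,0,0,0,0,0,0],[0,0,0,0,0,0,0],[0,0,0,0,0,0,0],[0,0,0,0,0,0,0],[0,0,0,0,0,0,0],[0,0,0,0,0,0,0],[0,0,0,0,0,0,0],[0,0,0,0,0,0,0]]]'; python3 - <<'E'
from h import *
t=save('side','s8')['pixels'][:,:,::-1]
cv2.imwrite('pics/s8c.png',cv2.resize(t[110:260,250:400],None,fx=4,fy=4,interpolation=cv2.INTER_CUBIC))
E
python3 -m jog '[[[0.006,0.0006,0,0,0,0,0],[0.008,0.0008,0,0,0,0,0],[0.008,0.0008,0,0,0,0,0],[0.008,0.0008,0,0,0,0,0],[0.01,0.001,0,0,0,0,0],[0.01,0.001,0,0,0,0,0],[0,0,0.03,0,0,0,0],[0,0,0.05,0,0,0,0],[0.01,0,0.05,0,0,0,0],[0.03,-0.03,0.03,0,0,0,0],[0.03,-0.04,0,0,0,0,0],[0,0,0,0,0,0,0],[0,0,0,0,0,0,0]]]'
python3 - <<'E'
from h import *
print(monitor.get_state()['force'].round(2))
t=save('side','s9')['pixels'][:,:,::-1];save('top','t9')
a=cv2.resize(t[110:260,250:400],None,fx=2.6,fy=2.6);b=cv2.resize(t[250:370,170:320],None,fx=2.6,fy=2.6)
c=np.zeros((400,800,3),np.uint8);c[:a.shape[0],:a.shape[1]]=a;c[:b.shape[0],400:400+b.shape[1]]=b;cv2.imwrite('pics/s9c.png',c)
E
```

```text
t: 10.98
eef_pos: [0.5775, -0.1936, 0.1366]
ee_rot: [-3.142, 0.0, -1.468]
force: [4.3, 0.8, -1.9]
width: 0.0003
t: 12.65
eef_pos: [0.6975, -0.2587, 0.2956]
ee_rot: [3.14, 0.001, -1.468]
force: [-0.2, 0.3, -0.6]
width: 0.0007
[-0.24  0.33 -0.58]
```

View pics/s8c.png

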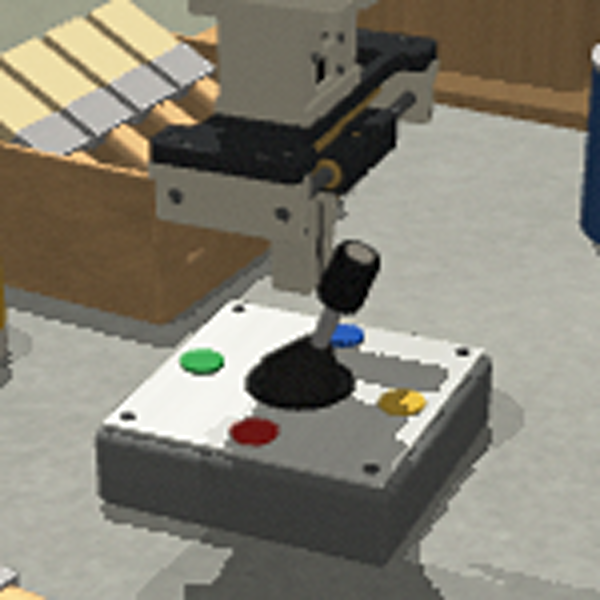

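View pics/s9c.png

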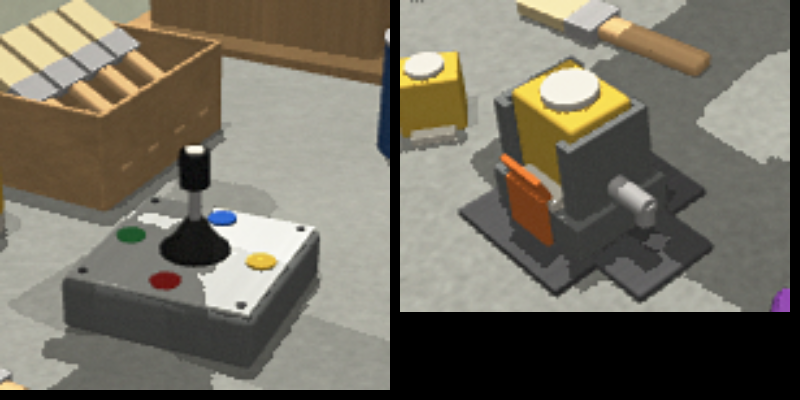

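View pics/t9.png

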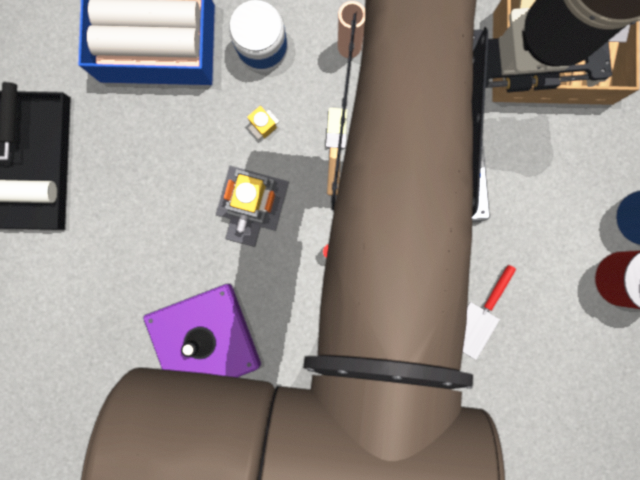

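The stick held steady and is upright again. Both hooks are over the foot, and the arm is clear with near-zero force. One last check of cap height from the two saved views.

```bash
python3 - <<'E'
from h import *
def P(fr): return np.array(fr['K'])@np.array(fr['view'])[:3]
def cap(f,roi):
    fr=dict(np.load(f'pics/{f}.npz'));x0,y0,x1,y1=roi
    m=cv2.inRange(cv2.cvtColor(fr['pixels'],cv2.COLOR_RGB2HSV)[y0:y1,x0:x1],(0,0,150),(180,60,255))
    n,_,st,ce=cv2.connectedComponentsWithStats(m);i=1+np.argmax(st[1:,4]);print(st[i],ce[i]+[x0,y0]);return fr,ce[i]+[x0,y0]
a,u=cap('t9',(234,180,260,207));b,v=cap('s9',(221,274,250,294))
X=cv2.triangulatePoints(P(a),P(b),u.reshape(2,1),v.reshape(2,1));print((X[:3]/X[3]).ravel().round(4))
job_done()
E
```

```text
[  2   3  20  20 327] [245.47400612 192.37308869]
[  3   0  22  16 253] [234.95652174 282.5256917 ]
[0.5397 0.1658 0.0947]
the job is handed in; nothing more can be done
```

The yellow cartridge is pressed home with both hooks over its foot. The joystick was then held towards yellow and sprang back upright. I handed the job in at about 12.7 s of robot time; no verdict was reported.

- **Cartridge:** I pressed the larger cartridge down with closed fingers until it stopped firmly at 23 N, with the fingertips 96 mm above the counter. The final two-view check put the cap top at 94.7 mm, against 96 mm nominal and about 2 mm of calibration error. Both hooks look upright over the foot in the last pictures.
- **Joystick:** I pushed the knob from the green side straight towards yellow. It reached about 0.4 rad, roughly 28 mm of knob shift, and stayed there for more than 1.5 s. After I backed off, the side view shows the stick upright.
- **Other objects:** The putty knife, and the parts of the brush and jar in view, look unmoved, but I judged that by eye. In the last top view the arm hid most of the jar and part of the brush. The arm ended clear of everything, with wrist force near zero.

No check failed or disagreed beyond calibration error.

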